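# Fill the die chest's row and hold its sprung lid just under balance

## Robot

A 7-joint arm with a two-finger parallel gripper is mounted at the origin on a cart in front of the work surface, level with it; the furniture and walls round the work are solid. World frame = base frame: x ahead of the robot, y to its left, z up, the work surface at z = 0. Lengths are in m, angles in rad, forces in N, time in s.
With the tool pointing down it reaches from about 0.425 to 0.925 m from the base axis. Payload 6.8 kg.
Tool frame: the origin (TCP) lies on the centre line of the jaws, within the pads' length; the fingertips stand 14 mm ahead of it and the grasp point (between the pads) lies 5 mm behind it (r.tips_ahead is the distance from the TCP to the fingertips, in m); z points along the fingers, y is the line along which they close (so a half turn about z gives the same grasp; the last joint's range is limited). The gripper opens to 85 mm and grips with 20 to 120 N. Pads are 22 mm wide; open, the fingers measure 114 mm over their backs; the gripper's body (76 mm by 85 mm) begins 54 mm behind the grasp point. The pads swing forward as they close: fully open they stand 13 mm farther back than shut.
Start: joints at [-1.444, 0.477, 0.022, 1.555, -0.011, 1.109, -0.083], TCP at [0.157, 0.656, 0.245] pointing down, gripper open.
Joint ranges: [-2.96, 2.96], [-0.34, 2.1], [-1.41, 1.46], [0.24, 2.44], [-1.37, 4.51], [0.17, 1.92], [-2.96, 2.96]. Speed limits (rad/s): [2.39, 2.39, 3.14, 3.14, 3.14, 3.14, 3.14].

## Interface

Orientations are given as a rotation vector (axis times angle).
In Python, from bench import r, eyes gives the robot as it stands.
- The arm moves only by the tool step_arm, never from a script. Its argument "rows" is a list of rows, each a list of 6 numbers: the shift along the world's x, y, z in units of 60 cm (1.0 is 60 cm), then the turn, a rotation vector about the world's x, y, z in units of pi rad (1.0 is pi rad). In form: [[x, y, z, rx, ry, rz], ...]. A call has 1 to 5 rows; each row is the pose to reach, as a shift and turn from the pose commanded when the call began, turning the shorter way round; what a row does not reach only later rows make up. A row lasts 1/12 s, in which the tool goes at most 41.7 mm and 7.16 degrees, less where a joint would pass 70% of its speed; a pose out of reach is approached as far as the arm can. A call with a number of a shift or a turn outside -1 to 1 is refused whole. A call with a gripper value outside its range is refused whole. "jaw" is the closure, from 0 (fully open) to 1 (shut), set as the call begins (left out, the last holds). The fingers move at their own pace and stop on an object; "squeeze" is the grip in N (left out, the last holds). Time passes only in rows, so rows that repeat a pose let the fingers close. It gives the time, the measured TCP pose, the force, the opening and the grip force at its end, in the units of the state.
- r.get_obs(): the state, without advancing time (a new reading comes with each control period).
- eyes.grab_frame(name): name is "scene" or "top" or "wrist"; returns the picture (384x512x3 uint8, red, green, blue); there is no depth.
- eyes.camera_info(name): a dict with "mtx" (3x3 intrinsics, pixels), "k1" (the pictures are not rectified: a ray, as slopes to the right and down, at radius r is drawn at 1 + k1 r^2 times it, then the intrinsics apply), "extrinsics" (4x4, takes a point from camera to world coordinates); the wrist camera has in their place "tool_from_camera" (4x4, takes a point from camera to tool coordinates, whose origin is the TCP and whose axes are the flange's). Camera axes: x right, y down, z forward; pixel columns grow to the right and rows downward; lengths in m; the calibration is good to about 2 mm. A picture is of the moment at which its call begins: read the wrist's pose just before it. camera_info takes no time and is no camera call.
- r.hand_in(): hands the job in; it is judged then, once.
The state is a dict: "clock": time; "joints": joint angles; "qvel": joint speeds; "tau": joint torques, N m; "tcp_pos": TCP position; "orientation": TCP orientation; "contact_force": force on the tool from outside, world axes, zero at the start; "moment": the same for the moment, N m; "grip_width": finger opening in m; "gripper_force": force on a finger pad.
Only numpy, scipy, OpenCV 4.12 (cv2) and the standard library are available. Lean on these libraries where they do the work, as an engineer would, in place of code of your own. Each camera call takes 0.05 s, during which the arm holds its last target. There are 200 camera calls.

## Task

Raise the grey steel chest's sprung lid by its bar handle past its balance point so that it stands open by itself, then set the two blue cartons from the bench down flat inside, end to end with the blue carton already there, as one straight, close row. After that take the lid's bar handle in the gripper again, bring the lid back down to just below its balance point, beside the yellow mark on its stay, and keep holding it still there so that I can tighten the stay screw: finish while holding, do not let go. Never let the lid slam, and leave the powder trickler, the wax tin and the loose die on the bench alone.

Things in the scene. Friction and masses are not known exactly. Their poses are not given: they have to be found in the camera images.
- chest: shallow grey sheet-steel chest fixed on the bench, 200 mm deep (x) x 280 mm wide (y), 4 mm walls 75 mm high. Origin: centre of its underside; x points from the front (handle side) to the hinge at the back, y to its left, z up. A divider at x = +34 mm, 32 mm high, parts off the back compartment, where a die and two shell holders are fixed.
- lid (a joint): angle of the chest's sprung lid, rad: 0 shut, grows as its front rises, stop at 1.35. Balance point 0.95: below it the lid (0.85 kg) sinks shut if let go and slams; above it the hinge springs lift it to the stop, where it stays. Handling it takes under 2 N at the handle. 'Just below the balance point' is 0.75 to 0.92; the yellow mark meets the stay screw at 0.84.
- lid_handle (a point): middle of the lid's round steel bar handle: 10 mm thick, along the chest's y, straight for 92 mm, carried at its ends 42 mm in front of the lid's front edge. Shut, it is 74 mm above the bench. Pinch it from above, fingers in front and behind (35 mm open clears the chest); the tool can stay pointing down while the bar turns between the pads.
- lid_hinge (a point): fixed point on the hinge line (along the chest's y) at the middle of the back: x = +100 mm, z = 78 mm in the chest's frame. At lid angle q the handle's middle is 246 cos q + 4 sin q mm in front of this point (towards chest -x) and 246 sin q - 4 cos q mm above it.
- carton_in: blue carton already standing in the chest's front compartment near its left (+y) end: 40 mm (its x) x 70 mm (its y) x 34 mm high, about 0.09 kg, loose. Origin: centre of its underside. Its long side lies along the chest's y; the row goes on from its right-hand (-y) end and there is room for both others.
- carton_1: blue carton like carton_in, lying flat on the bench to the right of the chest: 40 mm (x) x 70 mm (y) x 34 mm, about 0.09 kg; origin at the centre of its underside. Either way round is right in the row, and the two cartons may take either place.
- carton_2: second blue carton on the bench, same as carton_1
- trickler: powder trickler with green cup on a black foot, 66 x 95 x 80 mm, bystander; origin at the centre of its underside
- lube_tin: round yellow wax tin, 66 mm across, 26 mm high, bystander; origin at the centre of its underside
- seating_die: steel die lying on the bench near its front edge, 30 x 82 x 30 mm, bystander; origin at the centre of its underside
- mat (a point): centre of the cork mat in the chest's front compartment, on its top: x = -32 mm, z = 6 mm in the chest's frame. The cartons stand on it. The space between the walls is 128 mm (chest x from -96 to +32 mm) by 272 mm (y from -136 to +136 mm).
- stay_screw (a point): black thumbscrew, 15 mm across, fixed on the chest's right side near the back; the lid's slotted quadrant stay slides past it. The point is the middle of its outer face.
- stay_mark (a point): short yellow mark on the outer rim of the steel quadrant stay on the right side of the lid; it turns with the lid and stands right in front of the stay screw, 11 mm farther from the hinge, at lid angle 0.84 rad

How it is judged:
On the way, in this order (a step that is already met when the one before it is completed fails the run):
1. the lid stands open by itself, past its balance point (value of joint lid above 1.1 rad and contact force between the fingers and lid below 0.1 N), for 0.2 s.
2. the three cartons stand in one straight, close row in the chest, released, with the lid open (((y of carton_1 in the frame of carton_in between -0.083 and -0.068 m and y of carton_2 in the frame of carton_in between -0.166 and -0.136 m and horizontal distance between carton_1 and carton_2 below 0.0835 m) or (y of carton_2 in the frame of carton_in between -0.083 and -0.068 m and y of carton_1 in the frame of carton_in between -0.166 and -0.136 m and horizontal distance between carton_2 and carton_1 below 0.0835 m)) and x of carton_1 in the frame of carton_in between -0.01 and 0.01 m and angle between the y axis of each of carton_1, carton_2 and the y axis of carton_in, either way round below 0.12 rad and x of carton_2 in the frame of carton_in between -0.01 and 0.01 m and angle between the y axis of carton_in and the y axis of chest, either way round below 0.12 rad and z of carton_1 in the frame of chest between 0.002 and 0.01 m and angle between each of carton_1, carton_2, carton_in's own z axis and vertical below 0.08 rad and x of carton_1 in the frame of chest between -0.08 and 0.015 m and linear speed of each of carton_1, carton_2, carton_in below 0.02 m/s and contact force between the fingers and carton_1 below 0.1 N and z of carton_2 in the frame of chest between 0.002 and 0.01 m and x of carton_2 in the frame of chest between -0.08 and 0.015 m and contact force between the fingers and carton_2 below 0.1 N and z of carton_in in the frame of chest between 0.002 and 0.01 m and x of carton_in in the frame of chest between -0.08 and 0.015 m and contact force between the fingers and carton_in below 0.1 N and value of joint lid above 1.1 rad), for 0.2 s.
At the end, for the whole second after the job is handed in: The gripper holds the lid still by more than 3 N between 0.75 and 0.92 rad, nothing else touching it; the three cartons stand flat on the chest's mat, the added two to the right of the first, within 10 mm and 0.12 rad of its line, each gap at most 13 mm (value of joint lid between 0.75 and 0.92 rad and velocity of joint lid between -0.05 and 0.05 rad/s and contact force between the fingers and lid above 3 N and contact force between each of carton_1, carton_2, carton_in, trickler, lube_tin, seating_die and lid below 0.1 N and ((y of carton_1 in the frame of carton_in between -0.083 and -0.068 m and y of carton_2 in the frame of carton_in between -0.166 and -0.136 m and horizontal distance between carton_1 and carton_2 below 0.0835 m) or (y of carton_2 in the frame of carton_in between -0.083 and -0.068 m and y of carton_1 in the frame of carton_in between -0.166 and -0.136 m and horizontal distance between carton_2 and carton_1 below 0.0835 m)) and x of carton_1 in the frame of carton_in between -0.01 and 0.01 m and angle between the y axis of each of carton_1, carton_2 and the y axis of carton_in, either way round below 0.12 rad and x of carton_2 in the frame of carton_in between -0.01 and 0.01 m and angle between the y axis of carton_in and the y axis of chest, either way round below 0.12 rad and z of carton_1 in the frame of chest between 0.002 and 0.01 m and angle between each of carton_1, carton_2, carton_in's own z axis and vertical below 0.08 rad and x of carton_1 in the frame of chest between -0.08 and 0.015 m and linear speed of each of carton_1, carton_2, carton_in below 0.02 m/s and contact force between the fingers and carton_1 below 0.1 N and z of carton_2 in the frame of chest between 0.002 and 0.01 m and x of carton_2 in the frame of chest between -0.08 and 0.015 m and contact force between the fingers and carton_2 below 0.1 N and z of carton_in in the frame of chest between 0.002 and 0.01 m and x of carton_in in the frame of chest between -0.08 and 0.015 m and contact force between the fingers and carton_in below 0.1 N); the arm keeps its last pose, push and grip.
It fails at once if the lid is let slam (falls faster than 1.6 rad/s) (velocity of joint lid below -1.6 rad/s).
It fails at once if the trickler, the wax tin or the loose die is moved by more than 20 mm (distance of any of trickler, lube_tin, seating_die from where it was at the start of the episode above 0.02 m).
It also fails if it takes over 72 s, if anything falls off the work surface, if the arm or the gripper's body presses on something with over 40 N, if the wrist force passes 120 N, or if a joint passes its speed limit or range.

## Working session

There is one attempt and no reset: what is moved stays moved. The work goes in short steps, Python scripts to look and compute and a tool call to move; the robot and the scene stay as the last step left them, time stands still between calls to the robot, and variables do not carry over. Pictures are saved under pics/ and viewed, at most 10 in all, crops included, and the job is handed in when it is done.

Besides the shell and the picture viewer there is one more tool, called after ">>>" in YAML: its name, and indented under it one key for each argument. step_arm: Moves the arm, as the interface text tells. Shifts and turns lie within -1 to 1; 1 stands for 60 cm of shift or pi rad of turn. Its arguments: {"type":"object","properties":{"rows":{"type":"array"},"jaw":{"type":"number"},"squeeze":{"type":"number"}},"required":["rows"]}

```bash
mkdir -p pics; ls
cat > h.py <<'E'
import numpy as np, cv2
from bench import r, eyes
def save(name,fn):
    im=eyes.grab_frame(name); cv2.imwrite('pics/'+fn,im[:,:,::-1]); return im
def rays(name,px,T=None):
    c=eyes.camera_info(name); 
    p=cv2.undistortPoints(np.array(px,float).reshape(-1,1,2),np.array(c['mtx'],float),np.array([c['k1'],0,0,0.])).reshape(-1,2)
    E=np.array(c['extrinsics']) if T is None else T@np.array(c['tool_from_camera'])
    d=np.c_[p,np.ones(len(p))]@E[:3,:3].T
    return E[:3,3],d
def onz(name,px,z,T=None):
    o,d=rays(name,px,T); return o+d*((z-o[2])/d[:,2])[:,None]
def toolT():
    s=r.get_obs(); T=np.eye(4); T[:3,:3]=cv2.Rodrigues(np.array(s['orientation'],float))[0]; T[:3,3]=s['tcp_pos']; return T
E
python3 - <<'E'
from h import *
print(r.get_obs()); 
a=save('top','top0.png'); b=save('scene','scene0.png')
for n in('top','scene','wrist'): print(n,eyes.camera_info(n))
E
```

```text
pics
{'clock': 0.0, 'joints': array([-1.44407603,  0.47778614,  0.02232004,  1.55644281, -0.01150724,
        1.1093134 , -0.08314189]), 'qvel': array([-0.00042375, -0.00135401, -0.00176683, -0.00076041,  0.00188923,
        0.00033326,  0.00056938]), 'tau': array([-1.26294012e-04, -5.96450007e+01,  1.60796966e+00, -2.81207621e+01,
        1.24441463e-02,  9.29964735e-03,  8.49586002e-06]), 'tcp_pos': array([0.15691792, 0.65592405, 0.24433833]), 'orientation': array([-3.68006070e-01, -3.11986803e+00,  2.85800709e-03]), 'contact_force': array([ 0.36073153, -0.40844498,  0.26175787]), 'moment': array([ 0.01418682,  0.01453098, -0.02908748]), 'gripper_force': 0.0, 'grip_width': 0.08543913703258689}
top {'mtx': array([[359.60548785,   0.        , 253.21573626],
       [  0.        , 359.60548785, 198.64436317],
       [  0.        ,   0.        ,   1.        ]]), 'k1': -0.03257827190369528, 'extrinsics': array([[-0.00644296, -0.98137064,  0.19201604,  0.38160622],
       [-0.99997785,  0.00600229, -0.00287657, -0.06373933],
       [ 0.00167045, -0.19203032, -0.98138757,  1.01823649],
   
[... 376 characters left out ...]
57, -0.74202471],
       [ 0.0042539 , -0.89327449, -0.44949147,  0.6276443 ],
       [ 0.        ,  0.        ,  0.        ,  1.        ]])}
wrist {'mtx': array([[318.64702036,   0.        , 262.88214904],
       [  0.        , 318.64702036, 193.93124759],
       [  0.        ,   0.        ,   1.        ]]), 'k1': -0.03345206197749789, 'tool_from_camera': array([[-4.07684523e-04, -9.54497604e-01, -2.98218304e-01,
         7.72201253e-02],
       [ 9.99999916e-01, -3.75957070e-04, -1.63753751e-04,
         1.60156377e-05],
       [ 4.41852828e-05, -2.98218346e-01,  9.54497677e-01,
        -1.29516102e-01],
       [ 0.00000000e+00,  0.00000000e+00,  0.00000000e+00,
         1.00000000e+00]])}
```

View pics/top0.png

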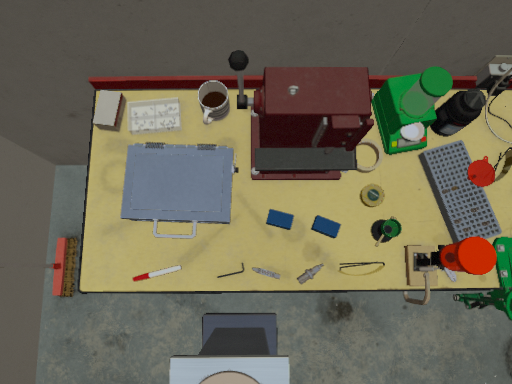

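View pics/scene0.png

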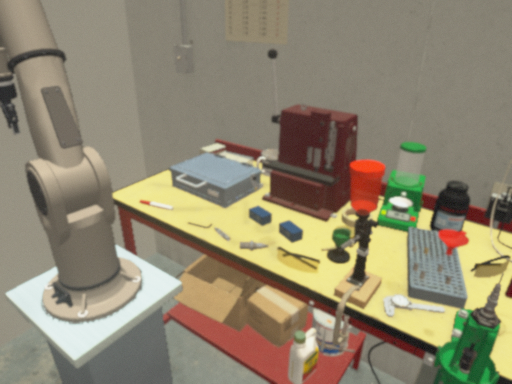

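The top view shows the chest lid around (178,183) with its handle bar at about (153–196,236), and the cartons at about (280,219) and (326,226). The die is near (310,272), the tin near (372,195) and the trickler near (386,230). I'll measure these now.

Run:
```python
from h import *
im=cv2.imread('pics/top0.png'); hsv=cv2.cvtColor(im,cv2.COLOR_BGR2HSV)
m=cv2.inRange(hsv,(100,120,40),(125,255,255))
cs,_=cv2.findContours(m,cv2.RETR_EXTERNAL,cv2.CHAIN_APPROX_NONE)
for c in cs:
    if cv2.contourArea(c)<100: continue
    w=onz('top',c.reshape(-1,2),.034)[:,:2]
    (cx,cy),sz,a=cv2.minAreaRect((w*1000).astype(np.float32)); print('blue',cv2.contourArea(c),cx,cy,sz,a)
# lid: bluish grey
m=cv2.inRange(hsv,(90,25,60),(125,130,230)); m[:, 250:]=0; m[250:]=0; m[:130]=0
m2=cv2.morphologyEx(m,cv2.MORPH_OPEN,np.ones((9,9)))
c=max(cv2.findContours(m2,cv2.RETR_EXTERNAL,cv2.CHAIN_APPROX_NONE)[0],key=cv2.contourArea)
w=onz('top',c.reshape(-1,2),.078)[:,:2]; print('lid',cv2.minAreaRect((w*1000).astype(np.float32)))
# bar: crop print
from itertools import product
big=cv2.resize(im[130:250,110:260],None,fx=5,fy=5,interpolation=cv2.INTER_NEAREST)
cv2.imwrite('pics/lidcrop.png',big)
```

```text
blue 327.0 495.4524230957031 -265.1658935546875 (69.38098907470703, 41.025970458984375) 68.49673461914062
blue 305.0 516.272705078125 -138.620361328125 (65.57435607910156, 40.002384185791016) 74.6783676147461
lid ((611.34521484375, 137.16806030273438), (287.97711181640625, 210.39234924316406), 87.79808807373047)
```

View pics/lidcrop.png

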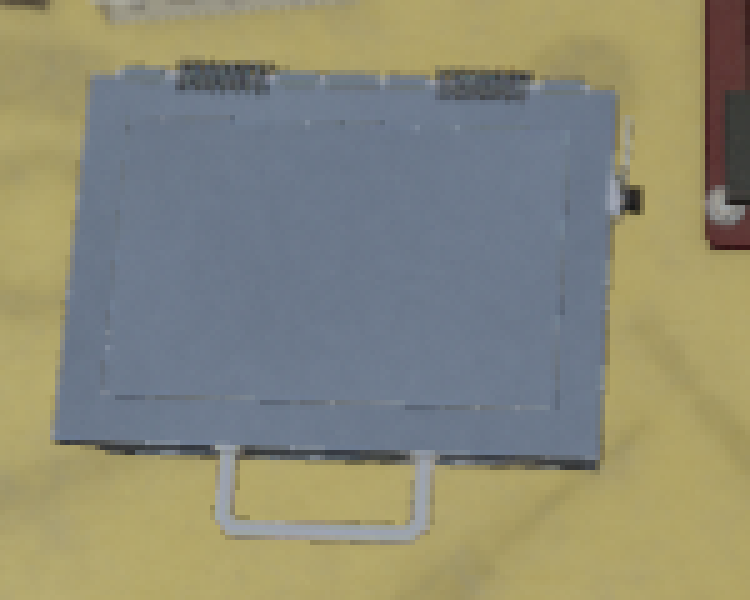

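The crop shows the bar running from about (228,525) to (420,535), and the lid corners at (90,72), (617,90), (600,460) and (55,440). The lid is yawed by a couple of degrees.

Run:
```python
from h import *
f=lambda P:[(110+(x+.5)/5-.5,130+(y+.5)/5-.5) for x,y in P]
b=onz('top',f([(228,526),(420,536),(322,531)]),.074); print(b)
l=onz('top',f([(90,72),(617,90),(600,460),(55,440)]),.080); print(l)
for v in (b[0]-b[1],l[0]-l[1],l[3]-l[2]): print(-np.arctan2(v[0],v[1]), np.linalg.norm(v))
v=l[0]-l[3];print(np.arctan2(v[1],v[0]),np.linalg.norm(v)); v=l[1]-l[2];print(np.arctan2(v[1],v[0]))
print(l.mean(0)); T=toolT(); print(T.round(3))
```

```text
[[0.47104419 0.19188124 0.074     ]
 [0.46530614 0.09055912 0.074     ]
 [0.46818599 0.14219447 0.074     ]]
[[ 0.72051664  0.27819625  0.08      ]
 [ 0.70784016 -0.01208953  0.08      ]
 [ 0.50413124 -0.00407565  0.08      ]
 [ 0.51629839  0.28416447  0.08      ]]
-0.056571288192638354 0.10148446179462424
-0.043641251042391756 0.29056243456744657
-0.0421868236287445 0.28849680334702454
-0.02921639577635524 0.20430544158572062
-0.03931959623453388
[0.61219661 0.13654888 0.08      ]
[[-0.973  0.233 -0.     0.157]
 [ 0.233  0.973 -0.002  0.656]
 [-0.    -0.002 -1.     0.244]
 [ 0.     0.     0.     1.   ]]
```

>>> step_arm:
  rows:
    - [0.173, -0.286, 0, 0, 0, -0.146]
    - [0.173, -0.286, 0, 0, 0, -0.146]
    - [0.173, -0.286, 0, 0, 0, -0.146]
    - [0.173, -0.286, 0, 0, 0, -0.146]
    - [0.173, -0.286, 0, 0, 0, -0.146]
  jaw: 0.55
  squeeze: 30

```text
clock: 0.52
tcp_pos: [0.2624, 0.4816, 0.2449]
orientation: [1.077, 2.951, -0.002]
contact_force: [0.3, -0.4, 0.1]
grip_width: 0.0386
gripper_force: 0.0
```

>>> step_arm:
  rows:
    - [0.173, -0.286, 0, 0, 0, -0.146]
    - [0.173, -0.286, 0, 0, 0, -0.146]
    - [0.173, -0.286, 0, 0, 0, -0.146]
    - [0.173, -0.286, 0, 0, 0, -0.146]
    - [0.173, -0.286, 0, 0, 0, -0.146]

```text
clock: 0.93
tcp_pos: [0.3657, 0.31, 0.2452]
orientation: [1.72, 2.629, -0.001]
contact_force: [1.2, 0.0, 0.7]
grip_width: 0.0383
gripper_force: 0.0
```

>>> step_arm:
  rows:
    - [0.173, -0.286, -0.05, 0, 0, -0.146]
    - [0.173, -0.286, -0.05, 0, 0, -0.146]
    - [0.173, -0.286, -0.05, 0, 0, -0.146]
    - [0.173, -0.286, -0.05, 0, 0, -0.146]
    - [0.173, -0.286, -0.05, 0, 0, -0.146]

```text
clock: 1.35
tcp_pos: [0.4691, 0.139, 0.215]
orientation: [2.271, 2.17, -0.0]
contact_force: [1.1, 0.7, 0.3]
grip_width: 0.0385
gripper_force: 0.0
```

Run:
```python
from h import *
s=r.get_obs(); T=toolT(); print(s['clock'],T.round(4),s['grip_width'],s['joints'].round(3)); np.save('T1.npy',T)
save('wrist','w1.png')
```

```text
1.35 [[ 4.560e-02  9.990e-01  1.000e-04  4.691e-01]
 [ 9.990e-01 -4.560e-02 -3.000e-04  1.390e-01]
 [-2.000e-04  2.000e-04 -1.000e+00  2.150e-01]
 [ 0.000e+00  0.000e+00  0.000e+00  1.000e+00]] 0.03851172080890836 [-0.87   0.219  0.527  2.049 -0.139  0.906 -0.313]
```

View pics/w1.png

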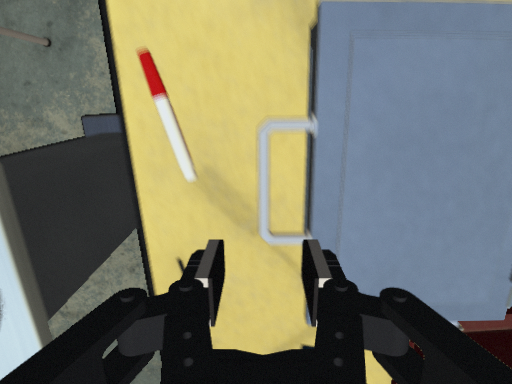

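The wrist view shows the bar running from (265,125) to (266,238), almost centred between the fingers.

Run:
```python
from h import *
T=np.load('T1.npy'); p=onz('wrist',[(265,130),(266,232),(265.5,182)],.074,T); print(p.round(4))
v=p[0]-p[1]; print(-np.arctan2(v[0],v[1]))
# lid front edge
e=onz('wrist',[(317,30),(311,200)],.078,T); v=e[0]-e[1]; print(e,-np.arctan2(v[0],v[1]))
H=p[2]; yaw=-.044; u=np.array([np.cos(yaw),np.sin(yaw),0]); 
for q in np.arange(0,1.36,.09):
    s=.246-.246*np.cos(q)-.004*np.sin(q); h=.246*np.sin(q)-.004*np.cos(q)+.004
    print(round(q,2),((u*s+[0,0,h])/.6).round(3))
```

```text
[[0.4721 0.1869 0.074 ]
 [0.4689 0.0939 0.074 ]
 [0.4705 0.1417 0.074 ]]
-0.03415510632858822
[[0.51494354 0.2608773  0.078     ]
 [0.50991493 0.12455825 0.078     ]] -0.036871784108515354
0.0 [0. 0. 0.]
0.09 [ 0.001 -0.     0.037]
0.18 [ 0.005 -0.     0.074]
0.27 [ 0.013 -0.001  0.11 ]
0.36 [ 0.024 -0.001  0.145]
0.45 [ 0.038 -0.002  0.179]
0.54 [ 0.055 -0.002  0.212]
0.63 [ 0.075 -0.003  0.243]
0.72 [ 0.097 -0.004  0.272]
0.81 [ 0.122 -0.005  0.299]
0.9 [ 0.15  -0.007  0.324]
0.99 [ 0.179 -0.008  0.346]
1.08 [ 0.211 -0.009  0.365]
1.17 [ 0.244 -0.011  0.382]
1.26 [ 0.278 -0.012  0.395]
1.35 [ 0.313 -0.014  0.405]
```

>>> step_arm:
  rows:
    - [0.002, 0.004, -0.06, 0, 0, 0]
    - [0.002, 0.004, -0.12, 0, 0, 0]
    - [0.002, 0.004, -0.18, 0, 0, 0]
    - [0.002, 0.004, -0.243, 0, 0, 0]
    - [0.002, 0.004, -0.243, 0, 0, 0]

```text
clock: 1.82
tcp_pos: [0.465, 0.1427, 0.0637]
orientation: [-2.262, -2.175, 0.018]
contact_force: [-1.0, 0.6, -0.9]
grip_width: 0.0383
gripper_force: 0.0
```

>>> step_arm:
  rows:
    - [0, 0, 0, 0, 0, 0]
    - [0, 0, 0, 0, 0, 0]
    - [0, 0, 0, 0, 0, 0]
    - [0, 0, 0, 0, 0, 0]
    - [0, 0, 0, 0, 0, 0]
  jaw: 1
  squeeze: 30

```text
clock: 2.23
tcp_pos: [0.468, 0.1444, 0.0713]
orientation: [-2.263, -2.175, 0.001]
contact_force: [-6.6, -0.8, -2.3]
grip_width: 0.0086
gripper_force: 29.2
```

>>> step_arm:
  rows:
    - [0.001, 0, 0.037, 0, 0, 0]
    - [0.005, 0, 0.074, 0, 0, 0]
    - [0.013, 0, 0.11, 0, 0, 0]
    - [0.024, -0.001, 0.145, 0, 0, 0]
    - [0.038, -0.002, 0.179, 0, 0, 0]

```text
clock: 2.65
tcp_pos: [0.4905, 0.1434, 0.18]
orientation: [-2.262, -2.175, -0.0]
contact_force: [-3.4, 2.7, -1.1]
grip_width: 0.0085
gripper_force: 29.4
```

>>> step_arm:
  rows:
    - [0.017, -0.001, 0.033, 0, 0, 0]
    - [0.037, -0.001, 0.064, 0, 0, 0]
    - [0.059, -0.002, 0.093, 0, 0, 0]
    - [0.084, -0.003, 0.12, 0, 0, 0]
    - [0.112, -0.004, 0.145, 0, 0, 0]

```text
clock: 3.07
tcp_pos: [0.5567, 0.1408, 0.2684]
orientation: [-2.261, -2.173, 0.002]
contact_force: [-10.2, 0.2, 10.9]
grip_width: 0.0089
gripper_force: 30.0
```

>>> step_arm:
  rows:
    - [0.029, -0.001, 0.022, 0, 0, 0]
    - [0.061, -0.002, 0.041, 0, 0, 0]
    - [0.094, -0.003, 0.058, 0, 0, 0]
    - [0.128, -0.004, 0.071, 0, 0, 0]
    - [0.158, -0.005, 0.08, 0, 0, 0]

```text
clock: 3.48
tcp_pos: [0.6557, 0.1368, 0.3171]
orientation: [2.264, 2.174, 0.008]
contact_force: [0.7, -1.5, -0.8]
grip_width: 0.0086
gripper_force: 30.7
```

>>> step_arm:
  rows:
    - [0, 0, 0, 0, 0, 0]
    - [0, 0, 0, 0, 0, 0]
    - [0, 0, 0, 0, 0, 0]

```text
clock: 3.73
tcp_pos: [0.6556, 0.1369, 0.3173]
orientation: [2.264, 2.173, 0.01]
contact_force: [-0.0, -0.8, 5.4]
grip_width: 0.0084
gripper_force: 31.3
```

>>> step_arm:
  rows:
    - [0, 0, 0, 0, 0, 0]
    - [0, 0, 0, 0, 0, 0]
    - [0, 0, 0.04, 0, 0, 0]
    - [0, 0, 0.08, 0, 0, 0]
    - [0, 0, 0.12, 0, 0, 0]
  jaw: 0.55

```text
clock: 4.15
tcp_pos: [0.6537, 0.1374, 0.3858]
orientation: [-2.265, -2.176, -0.0]
contact_force: [0.5, -0.5, 0.7]
grip_width: 0.0384
gripper_force: 0.0
```

>>> step_arm:
  rows:
    - [-0.06, -0.02, 0, 0, 0, 0]
    - [-0.12, -0.05, -0.02, 0, 0, 0]
    - [-0.17, -0.06, -0.06, 0, 0, 0]
    - [-0.17, -0.06, -0.1, 0, 0, 0]
    - [-0.17, -0.06, -0.1, 0, 0, 0]
  jaw: 0.3

```text
clock: 4.57
tcp_pos: [0.5485, 0.1008, 0.3213]
orientation: [-2.263, -2.174, 0.006]
contact_force: [0.3, 0.4, -0.7]
grip_width: 0.0601
gripper_force: 0.0
```

Run:
```python
from h import *
s=r.get_obs(); T=toolT(); print(s['clock'],T.round(4),s['grip_width']); np.save('T2.npy',T)
w=save('wrist','w2.png'); t=save('top','top2.png'); sc=save('scene','sc2.png')
cv2.imwrite('pics/c2.png',np.hstack([cv2.resize(w[:,:,::-1],(400,300)),cv2.resize(t[110:260,90:290,::-1],(400,300))]))
```

```text
4.5667 [[ 4.010e-02  9.992e-01 -5.500e-03  5.485e-01]
 [ 9.992e-01 -4.010e-02  2.000e-04  1.008e-01]
 [-0.000e+00 -5.500e-03 -1.000e+00  3.213e-01]
 [ 0.000e+00  0.000e+00  0.000e+00  1.000e+00]] 0.0601359576979198
```

View pics/c2.png

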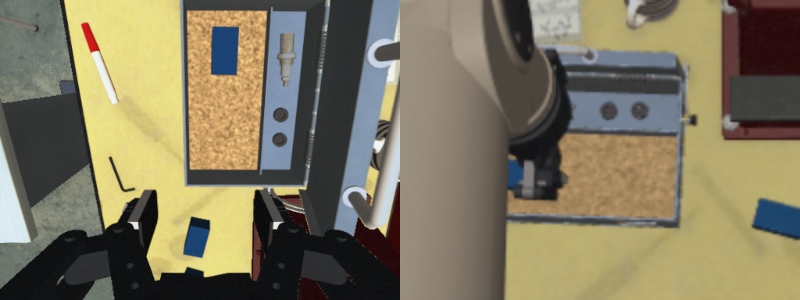

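The wrist view (half of the composite) shows the lid standing open. carton_in is at about (225,50) in the left half, and carton_1 is at about (197,237). I'll measure from the wrist image and locate the chest edges.

```bash
cat >> h.py <<'E'
def blues(im,zs,T,cam='wrist',vmin=40):
    hsv=cv2.cvtColor(im,cv2.COLOR_RGB2HSV); m=cv2.inRange(hsv,(100,120,vmin),(125,255,255))
    for c in cv2.findContours(m,cv2.RETR_EXTERNAL,cv2.CHAIN_APPROX_NONE)[0]:
        if cv2.contourArea(c)<150: continue
        for z in zs:
            w=onz(cam,c.reshape(-1,2),z,T)[:,:2]; (cx,cy),sz,a=cv2.minAreaRect((w*1000).astype(np.float32))
            print(cv2.boundingRect(c),z,round(cx,1),round(cy,1),np.round(sz,1),round(a,1))
E
python3 - <<'E'
from h import *
T=np.load('T2.npy'); im=cv2.imread('pics/w2.png')[:,:,::-1].copy()
hsv=cv2.cvtColor(im,cv2.COLOR_RGB2HSV); m=cv2.inRange(hsv,(100,120,20),(125,255,255))
print(np.percentile(hsv[...,2][m>0],[5,25,50,75,95]), hsv[65,290])
for v in(40,85): print(v); blues(im,[.034,.040],T,vmin=v)
# cork area -> mat extents at z=.006
m=cv2.inRange(hsv,(8,60,90),(22,200,255)); m[230:]=0; m[:,:240]=0; m[:,350:]=0
m=cv2.morphologyEx(m,cv2.MORPH_OPEN,np.ones((5,5)))
c=max(cv2.findContours(m,cv2.RETR_EXTERNAL,cv2.CHAIN_APPROX_NONE)[0],key=cv2.contourArea)
print(cv2.boundingRect(c)); w=onz('wrist',c.reshape(-1,2),.006,T)[:,:2]; print(cv2.minAreaRect((w*1000).astype(np.float32)))
E
```

```text
[ 36. 113. 115. 116. 118.] [107 196 116]
40
(235, 289, 33, 40) 0.034 516.9 -139.5 [69.1 39.6] 75.0
(235, 289, 33, 40) 0.04 517.4 -135.0 [68.1 39.1] 75.0
(271, 34, 35, 62) 0.034 580.1 210.7 [69.5 39.6] 86.4
(271, 34, 35, 62) 0.04 579.7 210.2 [68.5 39. ] 86.4
85
(235, 289, 33, 40) 0.034 517.2 -140.1 [68.1 38.7] 74.9
(235, 289, 33, 40) 0.04 517.7 -135.5 [67.1 38.1] 74.9
(271, 34, 35, 62) 0.034 580.1 210.7 [69.5 39.6] 86.4
(271, 34, 35, 62) 0.04 579.7 210.2 [68.5 39. ] 86.4
(240, 13, 102, 205)
((581.005126953125, 137.71438598632812), (274.162841796875, 130.323974609375), 87.73157501220703)
```

>>> step_arm:
  rows:
    - [-0.026, -0.2, -0.08, 0, 0, -0.035]
    - [-0.026, -0.2, -0.08, 0, 0, -0.035]
    - [-0.026, -0.2, -0.08, 0, 0, -0.035]
    - [-0.026, -0.2, -0.08, 0, 0, -0.035]

```text
clock: 5.05
tcp_pos: [0.5361, -0.0264, 0.2759]
orientation: [2.389, 2.036, -0.004]
contact_force: [-0.7, 0.3, -0.1]
grip_width: 0.06
gripper_force: 0.0
```

>>> step_arm:
  rows:
    - [-0.026, -0.2, -0.188, 0, 0, -0.035]
    - [-0.026, -0.2, -0.188, 0, 0, -0.035]
    - [-0.026, -0.2, -0.188, 0, 0, -0.035]
    - [-0.026, -0.2, -0.188, 0, 0, -0.035]
    - [-0.026, -0.2, -0.188, 0, 0, -0.035]

```text
clock: 5.47
tcp_pos: [0.5189, -0.145, 0.1604]
orientation: [-2.498, -1.905, 0.01]
contact_force: [-1.1, -0.9, -0.4]
grip_width: 0.0598
gripper_force: 0.0
```

>>> step_arm:
  rows:
    - [0, 0, 0, 0, 0, 0]
    - [0, 0, 0, 0, 0, 0]

```text
clock: 5.63
tcp_pos: [0.5233, -0.1385, 0.1642]
orientation: [2.489, 1.914, 0.002]
contact_force: [1.8, 1.5, 0.0]
grip_width: 0.0596
gripper_force: 0.0
```

Run:
```python
from h import *
s=r.get_obs(); T=toolT(); print(s['clock'],T.round(4),s['grip_width'])
w=save('wrist','w3.png'); blues(w,[.034],T,vmin=85)
```

```text
5.6333 [[ 2.568e-01  9.665e-01  2.100e-03  5.233e-01]
 [ 9.665e-01 -2.568e-01 -4.000e-04 -1.385e-01]
 [ 1.000e-04  2.100e-03 -1.000e+00  1.642e-01]
 [ 0.000e+00  0.000e+00  0.000e+00  1.000e+00]] 0.0596080084861927
(248, 288, 48, 61) 0.034 495.9 -269.1 [68.4 38.6] 67.9
(234, 152, 48, 78) 0.034 517.4 -140.2 [68.6 38.9] 74.9
```

>>> step_arm:
  rows:
    - [-0.005, -0.002, -0.06, 0, 0, 0]
    - [-0.007, -0.002, -0.12, 0, 0, 0]
    - [-0.007, -0.002, -0.16, 0, 0, 0]
    - [-0.007, -0.002, -0.19, 0, 0, 0]
    - [-0.007, -0.002, -0.19, 0, 0, 0]

```text
clock: 6.1
tcp_pos: [0.5169, -0.1373, 0.0472]
orientation: [-2.485, -1.917, 0.002]
contact_force: [0.4, -0.3, -0.5]
grip_width: 0.0599
gripper_force: 0.0
```

>>> step_arm:
  rows:
    - [0, 0, -0.025, 0, 0, 0]
    - [0, 0, -0.05, 0, 0, 0]
    - [0, 0, -0.05, 0, 0, 0]
    - [0, 0, -0.05, 0, 0, 0]

```text
clock: 6.43
tcp_pos: [0.5183, -0.1389, 0.0204]
orientation: [2.489, 1.916, 0.002]
contact_force: [0.3, 0.6, 0.2]
grip_width: 0.0593
gripper_force: 0.0
```

>>> step_arm:
  rows:
    - [0, 0, 0, 0, 0, 0]
    - [0, 0, 0, 0, 0, 0]
    - [0, 0, 0, 0, 0, 0]
    - [0, 0, 0, 0, 0, 0]
  jaw: 1
  squeeze: 30

```text
clock: 6.77
tcp_pos: [0.5186, -0.1396, 0.0208]
orientation: [2.489, 1.914, 0.004]
contact_force: [-0.5, 0.7, 7.1]
grip_width: 0.0394
gripper_force: 30.9
```

>>> step_arm:
  rows:
    - [0, 0, 0.05, 0, 0, 0]
    - [0, 0, 0.1, 0, 0, 0]
    - [0, 0, 0.16, 0, 0, 0]
    - [0, 0, 0.22, 0, 0, 0]
    - [0, 0, 0.22, 0, 0, 0]

```text
clock: 7.18
tcp_pos: [0.5208, -0.1412, 0.1578]
orientation: [2.486, 1.909, 0.013]
contact_force: [0.7, -1.0, -1.4]
grip_width: 0.0393
gripper_force: 31.3
```

>>> step_arm:
  rows:
    - [0.01, 0.05, 0, 0, 0, 0.01]
    - [0.02, 0.11, 0, 0, 0, 0.02]
    - [0.035, 0.17, 0, 0, 0, 0.03]
    - [0.05, 0.23, 0, 0, 0, 0.04]
    - [0.06, 0.29, 0, 0, 0, 0.05]

```text
clock: 7.6
tcp_pos: [0.5535, 0.0362, 0.1517]
orientation: [2.331, 2.106, 0.002]
contact_force: [0.7, -0.6, -1.2]
grip_width: 0.0392
gripper_force: 31.2
```

>>> step_arm:
  rows:
    - [0.015, 0.06, 0, 0, 0, 0.01]
    - [0.03, 0.11, 0, 0, 0, 0.015]
    - [0.035, 0.15, 0, 0, 0, 0.015]
    - [0.035, 0.167, 0, 0, 0, 0.015]
    - [0.035, 0.167, 0, 0, 0, 0.015]

```text
clock: 8.02
tcp_pos: [0.5737, 0.1379, 0.151]
orientation: [-2.277, -2.164, -0.001]
contact_force: [-0.3, -1.2, -0.7]
grip_width: 0.0394
gripper_force: 31.2
```

>>> step_arm:
  rows:
    - [0, 0, 0, 0, 0, 0]
    - [0, 0, 0, 0, 0, 0]
    - [0, 0, 0, 0, 0, 0]

```text
clock: 8.27
tcp_pos: [0.5739, 0.1319, 0.1513]
orientation: [2.286, 2.154, -0.001]
contact_force: [0.1, -0.5, -0.8]
grip_width: 0.0397
gripper_force: 31.2
```

Run:
```python
from h import *
s=r.get_obs(); T=toolT(); print(s['clock'],T.round(4),s['grip_width'],s['contact_force'])
w=save('wrist','w4.png'); blues(w,[.04,T[2,3]+.014],T,vmin=85)
```

```text
8.2667 [[ 5.910e-02  9.983e-01 -1.000e-04  5.739e-01]
 [ 9.983e-01 -5.910e-02 -8.000e-04  1.319e-01]
 [-8.000e-04 -0.000e+00 -1.000e+00  1.513e-01]
 [ 0.000e+00  0.000e+00  0.000e+00  1.000e+00]] 0.039679328868294304 [ 0.11608576 -0.53549557 -0.75061858]
(212, 210, 102, 143) 0.04 567.7 48.0 [143.4  82.2] 86.5
(212, 210, 102, 143) 0.16529383684369264 572.8 131.5 [68.8 39.4] 86.5
(238, 40, 57, 101) 0.04 579.4 209.9 [69.2 39.3] 86.4
(238, 40, 57, 101) 0.16529383684369264 578.4 209.2 [33.2 18.8] 86.4
```

View pics/w4.png

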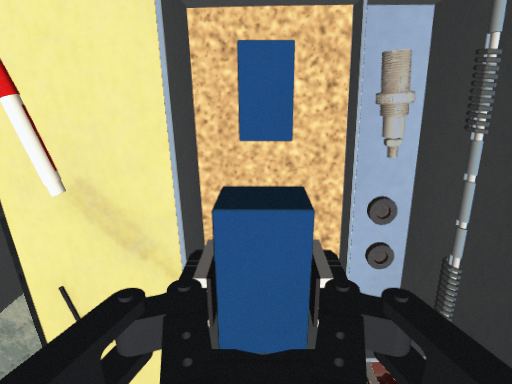

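The wrist view shows the held carton in line with carton_in (top at 238–295 by 40–141). I need a small correction of +2 mm in x and +5 mm in y before going down.

>>> step_arm:
  rows:
    - [0.003, 0.008, -0.05, 0, 0, 0]
    - [0.003, 0.008, -0.1, 0, 0, 0]
    - [0.003, 0.008, -0.15, 0, 0, 0]
    - [0.003, 0.008, -0.18, 0, 0, 0]
    - [0.003, 0.008, -0.18, 0, 0, 0]

```text
clock: 8.73
tcp_pos: [0.573, 0.1374, 0.0395]
orientation: [-2.282, -2.155, 0.01]
contact_force: [-1.7, 0.4, -0.7]
grip_width: 0.04
gripper_force: 31.1
```

>>> step_arm:
  rows:
    - [0, 0, -0.01, 0, 0, 0]
    - [0, 0, -0.02, 0, 0, 0]
    - [0, 0, -0.027, 0, 0, 0]
    - [0, 0, -0.027, 0, 0, 0]
    - [0, 0, -0.027, 0, 0, 0]

```text
clock: 9.15
tcp_pos: [0.5762, 0.1394, 0.0275]
orientation: [2.282, 2.158, 0.001]
contact_force: [0.2, 0.9, -0.7]
grip_width: 0.0395
gripper_force: 31.2
```

>>> step_arm:
  rows:
    - [0, -0.002, 0, 0, 0, 0]
    - [0, -0.003, -0.0015, 0, 0, 0]
    - [0, -0.003, -0.0015, 0, 0, 0]
    - [0, -0.003, -0.0015, 0, 0, 0]

```text
clock: 9.48
tcp_pos: [0.5764, 0.1376, 0.0268]
orientation: [2.282, 2.158, 0.002]
contact_force: [-2.2, 0.0, 5.2]
grip_width: 0.0394
gripper_force: 32.1
```

>>> step_arm:
  rows:
    - [0, 0, 0, 0, 0, 0]
    - [0, 0, 0, 0, 0, 0]
    - [0, 0, 0, 0, 0, 0]
  jaw: 0.3

```text
clock: 9.73
tcp_pos: [0.5809, 0.1375, 0.0279]
orientation: [2.279, 2.153, 0.012]
contact_force: [8.4, -0.0, 2.8]
grip_width: 0.0599
gripper_force: 0.0
```

>>> step_arm:
  rows:
    - [0, 0, 0.04, 0, 0, 0]
    - [0, 0, 0.1, 0, 0, 0]
    - [0, 0, 0.16, 0, 0, 0]
    - [0, 0, 0.2, 0, 0, 0]
    - [0, 0, 0.2, 0, 0, 0]

```text
clock: 10.15
tcp_pos: [0.5792, 0.1378, 0.1513]
orientation: [2.281, 2.155, 0.013]
contact_force: [0.2, 0.6, -0.4]
grip_width: 0.06
gripper_force: 0.0
```

Run:
```python
from h import *
s=r.get_obs(); T=toolT(); print(s['clock'],T.round(4),s['grip_width'],s['contact_force'])
w=save('wrist','w5.png'); blues(w,[.04],T,vmin=85)
```

```text
10.15 [[ 0.0564  0.9984  0.0084  0.5792]
 [ 0.9984 -0.0564  0.003   0.1378]
 [ 0.0035  0.0082 -1.      0.1513]
 [ 0.      0.      0.      1.    ]] 0.059953008744295974 [ 0.23454157  0.63317753 -0.40290823]
(233, 154, 51, 83) 0.04 575.0 137.3 [68.3 39. ] 86.5
(230, 51, 56, 98) 0.04 579.3 210.0 [68.2 39.1] 86.7
```

>>> step_arm:
  rows:
    - [-0.02, -0.05, 0.02, 0, 0, 0]
    - [-0.03, -0.1, 0.03, 0, 0, -0.02]
    - [-0.04, -0.17, 0.03, 0, 0, -0.03]
    - [-0.05, -0.24, 0.03, 0, 0, -0.04]
    - [-0.06, -0.3, 0.03, 0, 0, -0.05]

```text
clock: 10.62
tcp_pos: [0.5385, -0.0445, 0.163]
orientation: [-2.446, -1.971, 0.002]
contact_force: [0.4, -0.5, 0.1]
grip_width: 0.0599
gripper_force: 0.0
```

>>> step_arm:
  rows:
    - [-0.02, -0.06, 0, 0, 0, -0.01]
    - [-0.04, -0.12, 0, 0, 0, -0.02]
    - [-0.05, -0.18, 0, 0, 0, -0.03]
    - [-0.06, -0.24, 0, 0, 0, -0.04]
    - [-0.07, -0.3, 0, 0, 0, -0.055]

```text
clock: 11.03
tcp_pos: [0.4965, -0.2237, 0.1628]
orientation: [-2.606, -1.752, 0.002]
contact_force: [0.5, -0.7, -0.9]
grip_width: 0.06
gripper_force: 0.0
```

>>> step_arm:
  rows:
    - [-0.008, -0.05, 0, 0, 0, 0]
    - [-0.008, -0.078, 0, 0, 0, 0]
    - [-0.008, -0.078, 0, 0, 0, 0]
    - [-0.008, -0.078, 0, 0, 0, 0]
    - [-0.008, -0.078, 0, 0, 0, 0]

```text
clock: 11.45
tcp_pos: [0.4928, -0.268, 0.163]
orientation: [-2.604, -1.755, 0.001]
contact_force: [0.2, -0.1, 0.4]
grip_width: 0.0598
gripper_force: 0.0
```

Run:
```python
from h import *
s=r.get_obs(); T=toolT(); print(s['clock'],T.round(4),s['grip_width'],s['contact_force'])
w=save('wrist','w6.png'); blues(w,[.034],T,vmin=85)
```

```text
11.45 [[ 3.753e-01  9.269e-01 -1.700e-03  4.928e-01]
 [ 9.269e-01 -3.753e-01  1.200e-03 -2.680e-01]
 [ 5.000e-04 -2.000e-03 -1.000e+00  1.630e-01]
 [ 0.000e+00  0.000e+00  0.000e+00  1.000e+00]] 0.05975306108338498 [ 0.2293642  -0.14779046  0.39937926]
(245, 148, 48, 78) 0.034 496.1 -268.6 [67.7 38.6] 67.9
```

>>> step_arm:
  rows:
    - [0.005, -0.001, -0.06, 0, 0, 0]
    - [0.005, -0.001, -0.12, 0, 0, 0]
    - [0.005, -0.001, -0.16, 0, 0, 0]
    - [0.005, -0.001, -0.19, 0, 0, 0]
    - [0.005, -0.001, -0.19, 0, 0, 0]

```text
clock: 11.92
tcp_pos: [0.4942, -0.2667, 0.0463]
orientation: [-2.598, -1.755, 0.005]
contact_force: [-0.2, 0.1, 0.4]
grip_width: 0.0594
gripper_force: 0.0
```

>>> step_arm:
  rows:
    - [0, 0, -0.025, 0, 0, 0]
    - [0, 0, -0.048, 0, 0, 0]
    - [0, 0, -0.048, 0, 0, 0]
    - [0, 0, -0.048, 0, 0, 0]

```text
clock: 12.25
tcp_pos: [0.496, -0.2693, 0.0213]
orientation: [-2.605, -1.755, 0.0]
contact_force: [-0.4, 0.6, 0.1]
grip_width: 0.0601
gripper_force: 0.0
```

>>> step_arm:
  rows:
    - [0, 0, 0, 0, 0, 0]
    - [0, 0, 0, 0, 0, 0]
    - [0, 0, 0, 0, 0, 0]
    - [0, 0, 0, 0, 0, 0]
  jaw: 1

```text
clock: 12.58
tcp_pos: [0.4966, -0.2701, 0.0222]
orientation: [2.605, 1.754, 0.002]
contact_force: [-1.1, 1.1, 7.0]
grip_width: 0.0398
gripper_force: 31.6
```

>>> step_arm:
  rows:
    - [0, 0, 0.05, 0, 0, 0]
    - [0, 0, 0.1, 0, 0, 0]
    - [0, 0, 0.16, 0, 0, 0]
    - [0, 0, 0.22, 0, 0, 0]
    - [0, 0, 0.22, 0, 0, 0]

```text
clock: 13.0
tcp_pos: [0.4991, -0.2724, 0.1597]
orientation: [2.6, 1.748, 0.01]
contact_force: [0.9, -0.1, -0.4]
grip_width: 0.0395
gripper_force: 31.1
```

>>> step_arm:
  rows:
    - [0.01, 0.05, 0, 0, 0, 0.01]
    - [0.025, 0.11, 0, 0, 0, 0.02]
    - [0.04, 0.17, 0, 0, 0, 0.03]
    - [0.05, 0.23, 0, 0, 0, 0.045]
    - [0.065, 0.29, 0, 0, 0, 0.06]

```text
clock: 13.42
tcp_pos: [0.5345, -0.0942, 0.1531]
orientation: [-2.427, -1.994, 0.0]
contact_force: [1.3, -0.4, -1.0]
grip_width: 0.0393
gripper_force: 31.0
```

>>> step_arm:
  rows:
    - [0.02, 0.06, 0, 0, 0, 0.01]
    - [0.04, 0.12, 0, 0, 0, 0.025]
    - [0.055, 0.18, 0, 0, 0, 0.035]
    - [0.059, 0.23, 0, 0, 0, 0.043]
    - [0.059, 0.255, 0, 0, 0, 0.043]

```text
clock: 13.83
tcp_pos: [0.5708, 0.0627, 0.1527]
orientation: [-2.281, -2.158, -0.002]
contact_force: [0.4, -1.1, -1.7]
grip_width: 0.0396
gripper_force: 31.0
```

>>> step_arm:
  rows:
    - [0, 0, 0, 0, 0, 0]
    - [0, 0, 0, 0, 0, 0]
    - [0, 0, 0, 0, 0, 0]
    - [0, 0, 0, 0, 0, 0]
    - [0, 0, 0, 0, 0, 0]

```text
clock: 14.25
tcp_pos: [0.5704, 0.0554, 0.1533]
orientation: [2.292, 2.148, -0.0]
contact_force: [-0.4, 1.0, -1.5]
grip_width: 0.0391
gripper_force: 31.0
```

Run:
```python
from h import *
s=r.get_obs(); T=toolT(); print(s['clock'],T.round(4),s['grip_width'],s['contact_force'])
w=save('wrist','w7.png'); blues(w,[.04,T[2,3]+.014],T,vmin=85)
```

```text
14.25 [[ 6.460e-02  9.979e-01  2.000e-04  5.704e-01]
 [ 9.979e-01 -6.460e-02 -4.000e-04  5.540e-02]
 [-3.000e-04  2.000e-04 -1.000e+00  1.533e-01]
 [ 0.000e+00  0.000e+00  0.000e+00  1.000e+00]] 0.03913874035740615 [-0.40663401  1.00773731 -1.53972626]
(213, 204, 101, 143) 0.04 563.9 -23.7 [142.6  82.1] 86.3
(213, 204, 101, 143) 0.16732237658126473 569.4 57.9 [67.8 39. ] 86.3
(236, 35, 56, 101) 0.04 575.1 137.0 [69.3 39.3] 86.4
(236, 35, 56, 101) 0.16732237658126473 574.7 134.3 [32.9 18.7] 86.4
(235, 0, 58, 30) 0.04 578.1 184.4 [18.1 39.3] 86.3
(235, 0, 58, 30) 0.16732237658126473 576.2 156.8 [ 8.6 18.7] 86.3
```

>>> step_arm:
  rows:
    - [0.001, 0.009, -0.05, 0, 0, 0]
    - [0.001, 0.009, -0.1, 0, 0, 0]
    - [0.001, 0.009, -0.15, 0, 0, 0]
    - [0.001, 0.009, -0.18, 0, 0, 0]
    - [0.001, 0.009, -0.18, 0, 0, 0]

```text
clock: 14.72
tcp_pos: [0.5682, 0.0616, 0.0417]
orientation: [-2.288, -2.148, 0.009]
contact_force: [-0.9, -0.0, -0.9]
grip_width: 0.0396
gripper_force: 31.0
```

>>> step_arm:
  rows:
    - [0, 0, -0.01, 0, 0, 0]
    - [0, 0, -0.02, 0, 0, 0]
    - [0, 0, -0.026, 0, 0, 0]
    - [0, 0, -0.026, 0, 0, 0]
    - [0, 0, -0.026, 0, 0, 0]

```text
clock: 15.13
tcp_pos: [0.5715, 0.0626, 0.0303]
orientation: [2.289, 2.151, 0.002]
contact_force: [-0.2, 0.1, -1.0]
grip_width: 0.0393
gripper_force: 31.0
```

>>> step_arm:
  rows:
    - [0, -0.001, -0.002, 0, 0, 0]
    - [0, -0.001, -0.004, 0, 0, 0]
    - [0, -0.001, -0.0045, 0, 0, 0]
    - [0, -0.001, -0.0045, 0, 0, 0]

```text
clock: 15.47
tcp_pos: [0.5716, 0.0619, 0.0283]
orientation: [2.289, 2.151, 0.002]
contact_force: [-2.9, 1.4, 9.9]
grip_width: 0.0393
gripper_force: 32.4
```

>>> step_arm:
  rows:
    - [0, 0, 0, 0, 0, 0]
    - [0, 0, 0, 0, 0, 0]
    - [0, 0, 0, 0, 0, 0]
  jaw: 0.3

```text
clock: 15.72
tcp_pos: [0.5776, 0.0619, 0.0296]
orientation: [2.283, 2.145, 0.015]
contact_force: [11.0, -0.1, 3.7]
grip_width: 0.0597
gripper_force: 0.0
```

>>> step_arm:
  rows:
    - [0, 0, 0.04, 0, 0, 0]
    - [0, 0, 0.1, 0, 0, 0]
    - [0, 0, 0.16, 0, 0, 0]
    - [0, 0, 0.22, 0, 0, 0]
    - [0, 0, 0.28, 0, 0, 0]

```text
clock: 16.13
tcp_pos: [0.5708, 0.0616, 0.1968]
orientation: [2.29, 2.151, 0.0]
contact_force: [0.2, 0.5, -0.8]
grip_width: 0.0602
gripper_force: 0.0
```

>>> step_arm:
  rows:
    - [0, 0.05, 0.03, 0, 0, 0]
    - [0, 0.05, 0.03, 0, 0, 0]
    - [0, 0.05, 0.03, 0, 0, 0]

```text
clock: 16.38
tcp_pos: [0.5717, 0.0942, 0.2143]
orientation: [2.285, 2.155, 0.006]
contact_force: [-0.1, -0.5, -1.3]
grip_width: 0.0599
gripper_force: 0.0
```

Run:
```python
from h import *
s=r.get_obs(); T=toolT(); print(s['clock'],T.round(4),s['grip_width'],s['contact_force'])
w=save('wrist','w8.png'); blues(w,[.04],T,vmin=85)
```

```text
16.3833 [[ 0.0584  0.9983  0.0028  0.5717]
 [ 0.9983 -0.0584  0.0022  0.0942]
 [ 0.0023  0.0027 -1.      0.2143]
 [ 0.      0.      0.      1.    ]] 0.059866418681075353 [-0.09505257 -0.54477982 -1.29833095]
(245, 173, 39, 65) 0.04 570.3 63.3 [68.7 38.5] 86.2
(244, 95, 42, 74) 0.04 574.9 136.6 [68.3 38.8] 86.4
(242, 6, 46, 85) 0.04 579.3 209.3 [68.8 39.1] 86.7
```

View pics/w8.png

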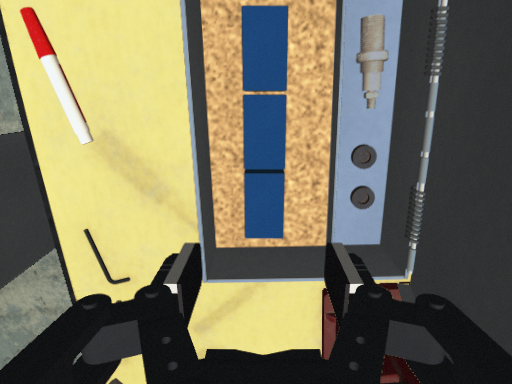

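The wrist view shows the three cartons in one straight, close row (columns 242–287, rows 6–238). Next I go above the handle.

>>> step_arm:
  rows:
    - [0, 0, 0.06, 0, 0, 0]
    - [0, 0, 0.12, 0, 0, 0]
    - [0, 0, 0.18, 0, 0, 0]
    - [0, 0, 0.24, 0, 0, 0.005]
    - [0, 0, 0.3, 0, 0, 0.005]
  jaw: 0.5

```text
clock: 16.85
tcp_pos: [0.5703, 0.0905, 0.3933]
orientation: [-2.273, -2.168, 0.004]
contact_force: [0.6, 0.6, 0.1]
grip_width: 0.0426
gripper_force: 0.0
```

>>> step_arm:
  rows:
    - [0.05, 0.03, 0, 0, 0, 0]
    - [0.1, 0.06, 0, 0, 0, 0]
    - [0.14, 0.071, 0, 0, 0, 0]
    - [0.14, 0.071, 0, 0, 0, 0]
    - [0.14, 0.071, 0, 0, 0, 0]

```text
clock: 17.27
tcp_pos: [0.6553, 0.1337, 0.3903]
orientation: [-2.273, -2.168, 0.007]
contact_force: [-0.1, -0.7, 0.1]
grip_width: 0.0427
gripper_force: 0.0
```

>>> step_arm:
  rows:
    - [0, 0, 0, 0, 0, 0]
    - [0, 0, 0, 0, 0, 0]
    - [0, 0, 0, 0, 0, 0]

```text
clock: 17.52
tcp_pos: [0.6544, 0.1334, 0.3932]
orientation: [-2.273, -2.168, -0.0]
contact_force: [-0.5, -1.4, -1.0]
grip_width: 0.0429
gripper_force: 0.0
```

Run:
```python
from h import *
s=r.get_obs(); T=toolT(); print(s['clock'],T.round(4),s['grip_width'],s['contact_force']); np.save('T9.npy',T)
w=save('wrist','w9.png')
```

```text
17.5167 [[ 4.760e-02  9.989e-01 -2.000e-04  6.544e-01]
 [ 9.989e-01 -4.760e-02  4.000e-04  1.334e-01]
 [ 4.000e-04 -2.000e-04 -1.000e+00  3.932e-01]
 [ 0.000e+00  0.000e+00  0.000e+00  1.000e+00]] 0.04290754805581586 [-0.52249944 -1.35538978 -1.02359576]
```

View pics/w9.png

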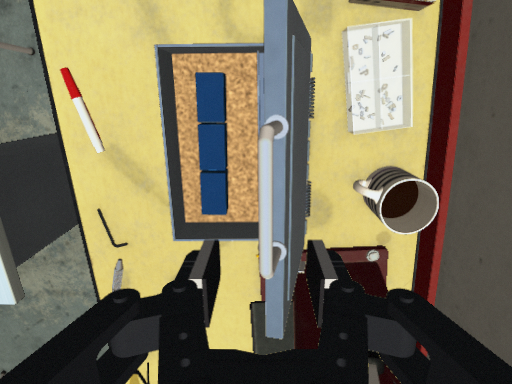

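The bar is at column 265, midway between the fingers, so I go straight down and pinch it.

>>> step_arm:
  rows:
    - [0.001, 0.003, -0.04, 0, 0, 0]
    - [0.001, 0.003, -0.08, 0, 0, 0]
    - [0.001, 0.003, -0.11, 0, 0, 0]
    - [0.001, 0.003, -0.127, 0, 0, 0]
    - [0.001, 0.003, -0.127, 0, 0, 0]

```text
clock: 17.98
tcp_pos: [0.6542, 0.1363, 0.3146]
orientation: [-2.271, -2.168, 0.005]
contact_force: [-0.1, -0.5, -1.2]
grip_width: 0.0425
gripper_force: 0.0
```

>>> step_arm:
  rows:
    - [0, 0, 0, 0, 0, 0]
    - [0, 0, 0, 0, 0, 0]
    - [0, 0, 0, 0, 0, 0]
    - [0, 0, 0, 0, 0, 0]
    - [0, 0, 0, 0, 0, 0]
  jaw: 1
  squeeze: 35

```text
clock: 18.4
tcp_pos: [0.6562, 0.1362, 0.3185]
orientation: [2.272, 2.169, 0.003]
contact_force: [-1.6, 0.5, 6.4]
grip_width: 0.0082
gripper_force: 34.4
```

>>> step_arm:
  rows:
    - [-0.019, 0.001, -0.005, 0, 0, 0]
    - [-0.039, 0.001, -0.0115, 0, 0, 0]
    - [-0.058, 0.002, -0.019, 0, 0, 0]
    - [-0.077, 0.003, -0.027, 0, 0, 0]
    - [-0.095, 0.004, -0.036, 0, 0, 0]

```text
clock: 18.82
tcp_pos: [0.5993, 0.1386, 0.2967]
orientation: [2.271, 2.168, 0.005]
contact_force: [-0.6, -0.5, 0.6]
grip_width: 0.0082
gripper_force: 34.8
```

>>> step_arm:
  rows:
    - [-0.0185, 0.001, -0.01, 0, 0, 0]
    - [-0.036, 0.002, -0.021, 0, 0, 0]
    - [-0.053, 0.003, -0.033, 0, 0, 0]
    - [-0.07, 0.003, -0.047, 0, 0, 0]
    - [-0.088, 0.004, -0.062, 0, 0, 0]

```text
clock: 19.23
tcp_pos: [0.546, 0.1408, 0.2587]
orientation: [2.272, 2.168, 0.003]
contact_force: [-2.6, -1.1, 3.6]
grip_width: 0.0084
gripper_force: 35.4
```

>>> step_arm:
  rows:
    - [0, 0, 0, 0, 0, 0]
    - [0, 0, 0, 0, 0, 0]
    - [0, 0, 0, 0, 0, 0]
    - [0, 0, 0, 0, 0, 0]
    - [0, 0, 0, 0, 0, 0]

```text
clock: 19.65
tcp_pos: [0.5459, 0.1408, 0.2589]
orientation: [-2.272, -2.168, 0.001]
contact_force: [-5.8, -1.6, 6.7]
grip_width: 0.0087
gripper_force: 35.8
```

Run:
```python
from h import *
s=r.get_obs(); T=toolT(); print(s['clock'],T.round(4),s['grip_width'],s['contact_force'],s['gripper_force'])
w=save('wrist','w10.png'); blues(w,[.04],T,vmin=60); a=save('scene','sc10.png'); t=save('top','top10.png')
p=T[:3,3]; print('q est', np.degrees(0), np.arctan2(p[2]+.004-.079,.7138-p[0]))
cv2.imwrite('pics/c10.png',np.hstack([cv2.resize(a[130:220,150:270,::-1],(400,300)),cv2.resize(t[110:230,170:330,::-1],(400,300))]))
```

```text
19.65 [[ 4.670e-02  9.989e-01 -1.300e-03  5.459e-01]
 [ 9.989e-01 -4.670e-02  2.000e-04  1.408e-01]
 [ 1.000e-04 -1.300e-03 -1.000e+00  2.589e-01]
 [ 0.000e+00  0.000e+00  0.000e+00  1.000e+00]] 0.008706634183441682 [-5.84875936 -1.62204836  6.71224742] 35.802631974220276
(274, 202, 27, 48) 0.04 569.3 67.3 [60.3 30.3] 87.5
(275, 164, 27, 35) 0.04 572.1 122.0 [39.9 29.4] 87.9
(274, 137, 29, 9) 0.04 573.1 167.5 [ 8.7 30.5] 87.4
(274, 66, 31, 69) 0.04 574.9 209.6 [69.1 30.9] 87.5
q est 0.0 0.8306264542395461
```

View pics/c10.png

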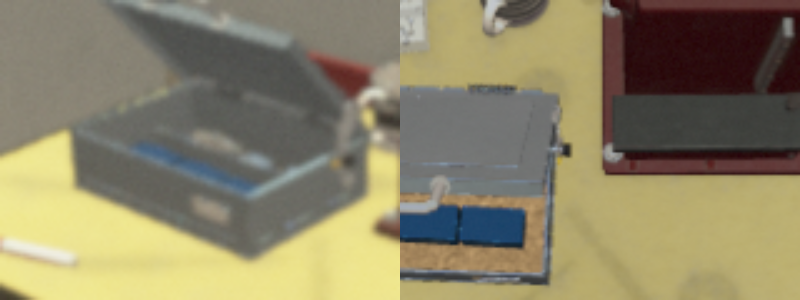

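The scene and top views show the lid half-lowered with the row still in place, and the yellow mark is next to the stay screw (left half, about (340,160)). The handle pose puts the lid at about 0.83–0.84 rad, held still with a 35 N grip, so I'm handing in.

```bash
python3 -c "
from bench import r
s=r.get_obs(); print(s['qvel'].round(4)); print(r.hand_in())"
```

```text
[-0.0011 -0.      0.0001  0.0016 -0.0014  0.0008  0.0001]
the job is handed in; nothing more can be done
None
```

I handed the job in with the gripper holding the lid still at about 0.84 rad, beside the yellow mark, and the three cartons in one straight, close row (gaps about 3 mm). I did not touch the trickler, wax tin or loose die, and the hand-in call returned no verdict.

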